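# Set up the granite slab on the stamping jig and lock the flip-up stop

## Robot

A 6-joint arm with a two-finger parallel gripper is mounted at the origin on the work surface. World frame = base frame: x ahead of the robot, y to its left, z up, the work surface at z = 0. Lengths are in m, angles in rad, forces in N, time in s.
With the tool pointing down it reaches from about 0.375 to 0.9 m from the base axis. Payload 3.1 kg.
Tool frame: the origin (TCP) lies between the finger pads; the fingertips stand 8 mm ahead of it and the grasp point (between the pads) lies 11 mm behind it; z points along the fingers, y is the line along which they close (so a half turn about z gives the same grasp; the last joint's range is limited). The gripper opens to 87 mm and grips with 3 to 60 N. Pads are 19 mm wide; open, the fingers measure 117 mm over their backs; the gripper's body (75 mm by 190 mm) begins 51 mm behind the grasp point.
Start: joints at [1.097, 0.527, 1.433, -0, 1.181, -0.178], TCP at [0.182, 0.598, 0.231] pointing down, gripper open.
Joint ranges: [-3.08, 3.08], [-0.75, 2.2], [0.22, 2.44], [-1.43, 4.57], [0, 2.65], [-2.85, 2.85]. Speed limits (rad/s): [2.79, 2.79, 3.14, 3.14, 3.14, 3.14].

## Interface

Orientations are given as a unit quaternion [x, y, z, w].
In Python, from rig import robot, vision, job gives the robot as it stands.
- The arm moves only by the shell command python3 -m handwheel 'ROWS' [OPENING] [FORCE]. ROWS is JSON, a list of rows, each a list of 4 numbers: the shift along the tool's x, y, z as a fraction of full scale, then the turn about the tool's z as a fraction of full scale. A call has 1 to 20 rows; each row is the pose to reach, as a shift and turn from the pose commanded when the call began, along the tool's axes at that moment, turning the shorter way round; what a row does not reach only later rows make up. Full scale, the value 1, is 300 mm for a shift and 2 pi rad for a turn. A row lasts 1/12 s, in which the tool goes at most 41.7 mm and 7.16 degrees, less where a joint would pass 70% of its speed; a pose out of reach is approached as far as the arm can. A call with a number of a shift or a turn outside -1 to 1 is refused whole. A call with a gripper value outside its range is refused whole. OPENING is the opening in per cent of the stroke, from 0 (shut) to 100 (fully open), set as the call begins (- or left out, the last holds). The fingers move at their own pace and stop on an object; FORCE is the grip in N (left out, the last holds). Time passes only in rows, so rows that repeat a pose let the fingers close. It gives the time, the measured TCP pose, the force, the opening and the grip force at its end, in the units of the state.
- robot.get_obs(): the state, without advancing time (a new reading comes with each control period).
- vision.camera(name): name is "scene" or "top"; returns a dict with "frame" (384x512x3 uint8, red, green, blue), "K" (3x3 intrinsics, pixels), "k1" (the pictures are not rectified: a ray, as slopes to the right and down, at radius r is drawn at 1 + k1 r^2 times it, then the intrinsics apply), "cam_to_world" (4x4, takes a point from camera to world coordinates). Camera axes: x right, y down, z forward; pixel columns grow to the right and rows downward; lengths in m; the calibration is good to about 2 mm. A picture is of the moment at which its call begins. There is no depth.
- job.hand_in(): hands the job in; it is judged then, once.
Trained networks look in the newest picture that a camera, given by its name, has taken for a name from the list of things; names that differ only in an ending like _2 or _b are one class to them, and where a whole thing is asked for, a point or a joint stands for the part that bears it (a point fixed in the world has none). Each returns a list of dicts, best first, with "conf" (0 to 1); they miss things now and then, are a little off and sometimes report something else, mostly with a low value. They report only what shows in the picture. A call takes as long as a camera call. They do not tell look-alikes from the thing itself.
- vision.look_for(camera, label): "point" ([row, column] in pixels, amid what is visible of it).
- vision.outline_of(camera, label): "mask" (384x512 bool, what is visible of it) and "point" ([row, column] in pixels, amid what is visible of it).
The state is a dict: "time": time; "q": joint angles; "joint_velocities": joint speeds; "joint_torque": joint torques, N m; "position": TCP position; "tool_rot": TCP orientation; "ft_force": force on the tool from outside, world axes, zero at the start; "moment": the same for the moment, N m; "grip_width": finger opening in m; "grip_force": force on a finger pad.
Only numpy, scipy, OpenCV 4.12 (cv2) and the standard library are available. Lean on these libraries where they do the work, as an engineer would, in place of code of your own. Each camera call takes 0.05 s, during which the arm holds its last target. There are 200 camera calls.

## Task

Swing the folded-down metal stop up by its handle until it stays standing on its own, let go, and then push the granite slab along the board flush against the middle of the stop. Then lock the stop: turn the black winged knob clockwise until it bites (resistance rises sharply and the pointer under it begins to turn along) and add an eighth of a turn, bringing the pointer to the second mark line. Leave the tin, bottle, maul and cup where they stand.

Things in the scene. Friction and masses are not known exactly. Their poses are not given: they have to be found in the camera images.
- stop_line (a point): Point on the fixed plywood board (350 x 390 mm, upper face 18 mm above the bench), on its upper face under the middle of the stop's hinge axis, which runs along y 8 mm higher. x: away from the robot's side, y: left, z: up. Board: x -260 to 90, y -225 to 165 mm. The standing stop's face is the upright plane x = 0, y -60 to 60, 8 to 83 mm above the board.
- stop_handle (a point): Middle of the stop's round steel handle bar, 10 mm thick, along the hinge, 80 mm free between its legs, 30 mm free below. Folded, it is 45 mm from the hinge axis towards the robot, 47 mm above it; it circles that axis at 65 mm. The folded stop is a level aluminium plate, x -75 to 0, y -60 to 60, top 20 mm above the board, with a rib 12 mm high on top at x -74 to -62 and 16 mm high at x -20 to 0.
- stop (a joint): Angle of the flip-up stop (about 0.35 kg): 0 folded down level over the board, 1.571 standing upright against its rest, having swung up and away from the robot. Let go below about 0.95 rad it falls shut again; from about 1.1 rad it falls by itself to upright and stays.
- slab_center (a point): Centre of the loose grey granite slab, 75 (x) x 100 (y) x 40 mm high, about 0.8 kg, lying flat on the board on the robot's side of the folded stop, up to 0.2 rad askew. Pushed flush and square, its centre is 37.5 mm from the standing stop's face.
- knob_center (a point): On the upright axis of the black winged knob, half-way up the wings, 45 mm above the board; fixed at x -60, y -155 mm of stop_line, it does not rise. The wings are one straight bar 120 x 14 x 30 mm high through the axis along this point's x. Below: pointer disc (52 mm across, top 25 mm below this point) and flat scale disc (132 mm). Push the wings round or grip from above.
- lock_knob (a joint): Turn of the knob relative to the pointer disc, rad, growing clockwise from above. Starts at 0.3 to 1.1 and turns easily (0.05 N m) up to 2.0, where it bites: the wings then stand square to the pointer, and further turning takes the pointer along while this stays at 2.0. Turned back it falls below 2.0 and is loose again.
- pointer (a joint): Turn of the pointer (dark steel finger under the knob, 6 mm wide, reaching 54 mm from the axis), rad clockwise from the first mark line, which lies from the axis along stop_line's +x; the second is 0.785 further. 0 until the knob bites, then it turns with the knob against about 0.5 N m and stays where left; the knob cannot turn it back.
- tin_center (a point): Centre of a small round tin, 56 mm across, 45 mm high, standing on the left part of the board. To be left alone.
- spray_center (a point): Half-way up a plain plastic bottle, 84 mm across, 190 mm high, on the bench. To be left alone.
- maul_center (a point): Half-way up a wooden maul standing on its head, 62 mm across, 214 mm high, on the bench. To be left alone.
- jar_center (a point): Half-way up a white cup, 80 mm across, 100 mm high, on the bench. To be left alone.
Things that resemble listed ones, but are neither listed nor needed, are in the scene too. Of the things like the part that bears slab_center, leave any that is blue or brown; of the rest the smaller one is meant.

How it is judged:
By the outcome, as a careful person would: the job done as asked, in the order asked, and still so for the second after the job is handed in, with the robot touching nothing.
It also fails if it takes over 72 s, if anything falls off the work surface, if the arm or the gripper's body presses on something with over 40 N, if the wrist force passes 120 N, or if a joint passes its speed limit or range.

## Working session

There is one attempt and no reset: what is moved stays moved. The work goes in short steps, Python scripts to look and compute and a shell command to move; the robot and the scene stay as the last step left them, time stands still between calls to the robot, and variables do not carry over. Pictures are saved under pics/ and viewed, at most 10 in all, crops included, and the job is handed in when it is done.

```bash
ls; mkdir -p pics
cat > h.py <<'E'
import numpy as np, cv2
from rig import robot, vision, job
def ray(c,rc):
    K,k1=c["K"],c["k1"]
    d=np.array([(rc[1]-K[0,2])/K[0,0],(rc[0]-K[1,2])/K[1,1]]);u=d.copy()
    for _ in range(20): u=d/(1+k1*(u@u))
    T=np.array(c["cam_to_world"]);v=T[:3,:3]@np.array([u[0],u[1],1]);return T[:3,3],v/np.linalg.norm(v)
def atz(c,rc,z):
    o,v=ray(c,rc);return o+v*(z-o[2])/v[2]
def tri(c1,p1,c2,p2):
    o1,a=ray(c1,p1);o2,b=ray(c2,p2)
    s=np.linalg.lstsq(np.c_[a,-b],o2-o1,rcond=None)[0]
    A,B=o1+a*s[0],o2+b*s[1];return (A+B)/2,np.linalg.norm(A-B)
def proj(c,p):
    T=np.linalg.inv(np.array(c["cam_to_world"]));q=T[:3,:3]@np.array(p)+T[:3,3];u=q[:2]/q[2];u=u*(1+c["k1"]*(u@u))
    return np.array([c["K"][1,1]*u[1]+c["K"][1,2],c["K"][0,0]*u[0]+c["K"][0,2]])
def save(c,n,z=1,box=None):
    f=c["frame"][:,:,::-1]
    if box: f=f[box[0]:box[1],box[2]:box[3]]
    cv2.imwrite("pics/"+n,cv2.resize(f,None,fx=z,fy=z,interpolation=cv2.INTER_CUBIC))
E
python3 - <<'E'
from h import *
np.set_printoptions(precision=3,suppress=True)
for n in ("scene","top"):
    c=vision.camera(n);save(c,n+"0.png",1.5)
    print(n,np.array(c["cam_to_world"]),c["K"],c["k1"])
    for l in ["stop_handle","stop","slab_center","knob_center","pointer","tin_center","spray_center","maul_center","jar_center"]:
        print(l,[(np.round(d["point"],1).tolist(),round(d["conf"],2)) for d in vision.look_for(n,l)][:4])
o=robot.get_obs();print(o)
E
```

```text
pics
scene [[ 0.306  0.742 -0.596  1.083]
 [ 0.952 -0.235  0.197 -0.208]
 [ 0.006 -0.628 -0.778  0.866]
 [ 0.     0.     0.     1.   ]] [[361.502   0.    263.053]
 [  0.    361.502 188.959]
 [  0.      0.      1.   ]] -0.02085096438397183
stop_handle [([230.3, 319.9], 0.88)]
stop [([232.4, 314.9], 0.58)]
slab_center [([232.4, 448.2], 0.75), ([313.3, 164.6], 0.64), ([130.8, 325.7], 0.6), ([196.1, 311.2], 0.57)]
knob_center [([227.7, 260.6], 0.84)]
pointer [([229.2, 258.4], 0.64), ([192.3, 314.4], 0.27)]
tin_center [([188.3, 349.6], 0.57)]
spray_center [([178.9, 430.5], 0.84)]
maul_center [([139.1, 397.8], 0.73)]
jar_center [([260.0, 101.2], 0.84)]
top [[ 0.    -0.992  0.123  0.324]
 [-1.    -0.002 -0.017  0.022]
 [ 0.017 -0.123 -0.992  1.425]
 [ 0.     0.     0.     1.   ]] [[487.429   0.    255.901]
 [  0.    487.429 187.828]
 [  0.      0.      1.   ]] 0.029586319571461708
stop_handle [([140.7, 221.9], 0.96), ([219.8, 83.4], 0.24)]
stop [([143.8, 221.7], 0.66)]
slab_center [([180.9, 209.6], 0.95), ([269.2, 145.3], 0.89), ([111.7, 365.8], 0.89), ([104.7, 103.2], 0.81)]
knob_center [([153.0, 269.9], 0.74)]
pointer [([158.2, 272.9], 0.87)]
tin_center [([173.4, 171.1], 0.77)]
spray_center [([149.3, 89.3], 0.57)]
maul_center [([156.2, 272.0], 0.64), ([220.3, 84.1], 0.61)]
jar_center [([160.5, 419.2], 0.75), ([219.9, 86.1], 0.25)]
{'time': 1.0, 'q': array([ 1.097,  0.527,  1.433,  0.   ,  1.181, -0.179]), 'joint_velocities': array([ 0.001,  0.   ,  0.   , -0.   , -0.   ,  0.002]), 'joint_torque': array([  0.001, -44.001, -17.699,   0.064,   0.05 ,   0.   ]), 'position': array([0.182, 0.598, 0.231]), 'tool_rot': array([0.147, 0.989, 0.   , 0.   ]), 'ft_force': array([ 1.005,  0.258, -1.365]), 'moment': array([ 0.019,  0.005, -0.021]), 'grip_force': 0.0, 'grip_width': 0.08674435472583013}
```

View pics/scene0.png

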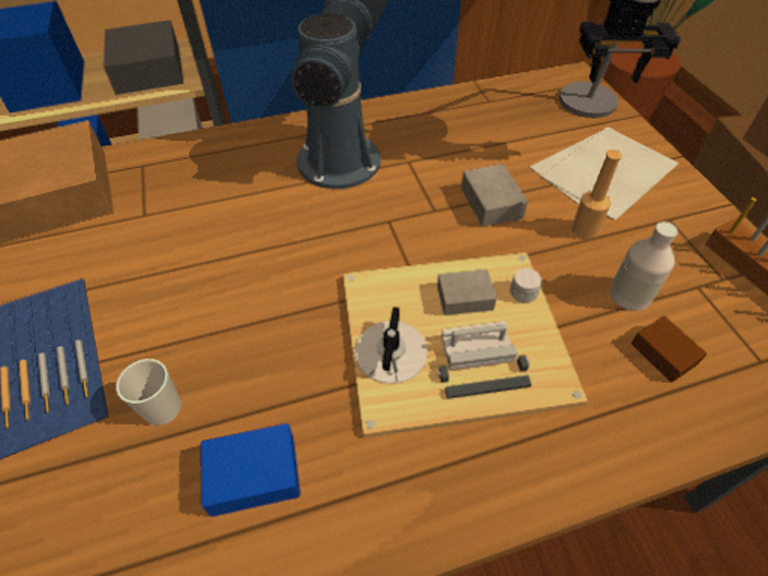

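View pics/top0.png

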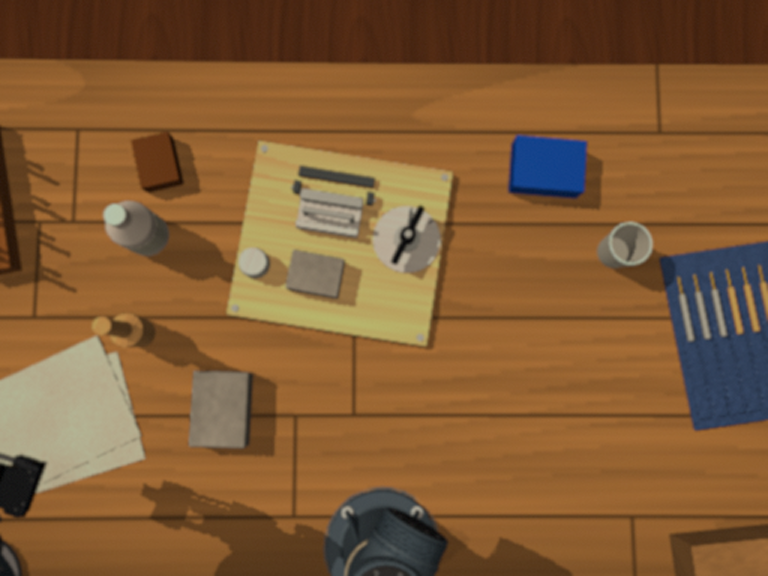

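The top view shows the board with corners at about (173,95) and (302,115) at the far edge, the slab on it at (181,210), the folded stop at (142,222) and the knob at (157,272), with its wings tilted. The larger grey block on the bench, (269,146), is the look-alike. Next I'll fit the board, slab and knob.

```bash
cat > m.py <<'E'
from h import *
np.set_printoptions(precision=4,suppress=True)
def board(c,z=0.018):
    hsv=cv2.cvtColor(c["frame"],cv2.COLOR_RGB2HSV)
    m=((hsv[...,0]>18)&(hsv[...,0]<36)&(hsv[...,1]>60)&(hsv[...,2]>120)).astype(np.uint8)
    m=cv2.morphologyEx(m,cv2.MORPH_OPEN,np.ones((3,3)))
    cs=max(cv2.findContours(m,0,1)[0],key=cv2.contourArea)
    P=np.array([atz(c,(p[0][1],p[0][0]),z)[:2] for p in cv2.convexHull(cs)],np.float32)
    return cv2.minAreaRect(P*1000)
def rectmask(c,mask,z):
    cs=max(cv2.findContours(mask.astype(np.uint8),0,1)[0],key=cv2.contourArea)
    P=np.array([atz(c,(p[0][1],p[0][0]),z)[:2] for p in cs],np.float32)
    return cv2.minAreaRect(P*1000)
E
python3 - <<'E'
from m import *
C={}
for n in ("scene","top"):
    c=C[n]=vision.camera(n)
    print(n,"board",board(c))
    for l in ["slab_center","knob_center","pointer","stop_handle","tin_center"]:
        for d in vision.outline_of(n,l)[:4]:
            z={"slab_center":.058,"knob_center":.078,"pointer":.038,"stop_handle":.073,"tin_center":.063}[l]
            print(l,round(d["conf"],2),np.round(d["point"],1),d["mask"].sum(),rectmask(c,d["mask"],z))
a,b=C["scene"],C["top"]
print("handle",tri(a,(230.3,319.9),b,(140.7,221.9)),"slab",tri(a,(196.1,311.2),b,(180.9,209.6)))
E
```

```text
scene board ((496.10833740234375, 91.6823959350586), (391.9404602050781, 189.070068359375), 79.99223327636719)
slab_center 0.93 [131.7 328.4] 1279 ((285.99468994140625, 283.85101318359375), (126.01354217529297, 182.31369018554688), 89.15863037109375)
slab_center 0.61 [313.  166.6] 3254 ((736.5931396484375, -321.3344421386719), (141.7432403564453, 121.2960205078125), 84.84898376464844)
slab_center 0.6 [231.6 447.8] 1155 ((746.4774169921875, 412.3241882324219), (103.670166015625, 98.76412200927734), 14.132502555847168)
slab_center 0.56 [196.1 311.4] 980 ((520.598876953125, 121.48809814453125), (105.5787353515625, 99.29191589355469), 79.49478912353516)
knob_center 0.73 [226.6 260.9] 299 ((589.3519897460938, -49.119144439697266), (26.708904266357422, 124.36084747314453), 70.19306945800781)
pointer 0.81 [232.  261.3] 458 ((566.95361328125, -42.13274383544922), (48.7540397644043, 142.36480712890625), 73.24610900878906)
pointer 0.68 [224.8 258.8] 311 ((564.31591796875, -41.197574615478516), (28.380165100097656, 130.7178955078125), 70.34331512451172)
stop_handle 0.86 [231.6 319.9] 1198 ((646
[... 1018 characters left out ...]
2938232422)
knob_center 0.54 [157.2 267.4] 225 ((580.1672973632812, -43.437828063964844), (24.923534393310547, 118.43291473388672), 70.73736572265625)
pointer 0.71 [157.4 270.4] 411 ((589.1829833984375, -45.17633056640625), (50.28159713745117, 119.04585266113281), 81.6859130859375)
stop_handle 0.59 [139.4 219.8] 1122 ((623.3302001953125, 102.8202133178711), (121.02637481689453, 79.90990447998047), 79.725341796875)
tin_center 0.61 [172.5 172.4] 325 ((529.4365234375, 243.59678649902344), (58.517601013183594, 51.408592224121094), 45.34475326538086)
handle (array([0.6334, 0.0992, 0.0437]), np.float64(0.006536792814667654)) slab (array([0.5153, 0.1293, 0.0364]), np.float64(0.0031613307840962965))
```

```bash
cat > d.py <<'E'
# targets: board x,y (mm), world z (mm), tool-y direction cw from board +x (deg) -> shifts/turn for a row
import sys; from h import *
from scipy.spatial.transform import Rotation as Ro
TH=np.radians(-9.04);S=np.array([.6654,.0983])
E=np.array([[np.cos(TH),-np.sin(TH)],[np.sin(TH),np.cos(TH)]])
def state():
    o=robot.get_obs();R=Ro.from_quat(o["tool_rot"]).as_matrix();p=o["position"]
    b=E.T@(p[:2]-S)*1000
    cw=np.degrees(TH-np.arctan2(R[1,1],R[0,1]))
    return o,R,p,b,cw
if __name__=="__main__":
    o,R,p,b,cw=state();print("t",round(o["time"],2),"board",b.round(1),"z",round(p[2]*1000,1),"cw",cw.round(1),"F",o["ft_force"].round(1),"M",o["moment"].round(2),"w",round(o["grip_width"]*1000,1),"q6",round(o["q"][5],2))
    for a in sys.argv[1:]:
        x,y,z,c=map(float,a.split(","))
        w=np.r_[S+E@np.array([x,y])/1000,z/1000]-p
        print(a,(R.T@w/.3).round(4),round((((c-cw)+180)%360-180)/360,4))
E
python3 d.py -- 2>/dev/null || python3 d.py; python3 d.py -110,150,240,-20 -45,0,200,0
```

```text
t 1.6 board [-555.7  417.4] z 230.5 cw -82.1 F [-0.1 -0.7 -0.4] M [-0.02 -0.01  0.06] w 86.7 q6 -0.18
t 1.6 board [-555.7  417.4] z 230.5 cw -82.1 F [-0.1 -0.7 -0.4] M [-0.02 -0.01  0.06] w 86.7 q6 -0.18
t 1.6 board [-555.7  417.4] z 230.5 cw -82.1 F [-0.1 -0.7 -0.4] M [-0.02 -0.01  0.06] w 86.7 q6 -0.18
-110,150,240,-20 [-1.5943 -0.6785 -0.0315] 0.1725
-45,0,200,0 [-1.8777 -1.1439  0.1018] 0.228
```

```bash
python3 -m handwheel '[[-0.1,-0.05,-0.1,0.02],[-0.9,-0.5,-0.1,0.23],[-0.9,-0.5,-0.1,0.23],[-0.9,-0.5,-0.1,0.23],[-0.9,-0.5,-0.1,0.23],[-0.9,-0.5,-0.1,0.23],[-0.9,-0.5,-0.1,0.23],[-0.9,-0.5,-0.1,0.23],[-0.9,-0.5,-0.1,0.23],[-0.9,-0.5,-0.1,0.23],[-0.9,-0.5,-0.1,0.23],[-0.9,-0.5,-0.1,0.228],[-0.9,-0.5,-0.1,0.228],[-0.9,-0.5,-0.1,0.228]]' 46; python3 d.py -45,0,180,0
```

```text
time: 2.77
position: [0.3967, 0.3756, 0.2606]
tool_rot: [0.76, 0.65, 0.0, 0.0]
ft_force: [0.4, -0.3, -0.5]
grip_width: 0.0398
grip_force: 0.0
t 2.77 board [-308.9  231.7] z 260.6 cw -0.1 F [ 0.4 -0.3 -0.5] M [-0.07  0.   -0.02] w 39.8 q6 0.71
-45,0,180,0 [-0.7738  0.8783  0.2688] 0.0003
```

```bash
python3 - <<'E'
from m import *
c=vision.camera("scene");save(c,"scene1.png",3,(150,330,180,430))
E
cat > ov.py <<'E'
import sys; from m import *; from d import S,E
def W(x,y,z): return np.r_[S+E@np.array([x,y])/1000,.018+z/1000]
def overlay(name,out,pts,half=95,ctr=None,z=4):
    c=vision.camera(name);f=np.ascontiguousarray(c["frame"][:,:,::-1]);
    P=[proj(c,W(*p)) for p in pts];m=np.mean(P,0) if ctr is None else ctr
    r0,c0=[max(0,int(v)) for v in m-[half*.75,half]]
    g=cv2.resize(f[r0:r0+int(half*1.5),c0:c0+2*half],None,fx=z,fy=z,interpolation=cv2.INTER_CUBIC)
    for p in P: cv2.circle(g,(int((p[1]-c0+.5)*z),int((p[0]-r0+.5)*z)),3,(0,0,255),-1)
    cv2.imwrite("pics/"+out,g);print(r0,c0);return c
E
python3 - <<'E'
from ov import *
overlay("scene","ov1.png",[(-45,40,55),(-45,-40,55),(-60,-155,60),(0,60,8),(0,-60,8),(90,165,0),(90,-225,0),(-260,165,0),(-260,-225,0),(-121,56,40),(-121,-44,40)],half=95)
E
```

```text
151 213
```

View pics/ov1.png

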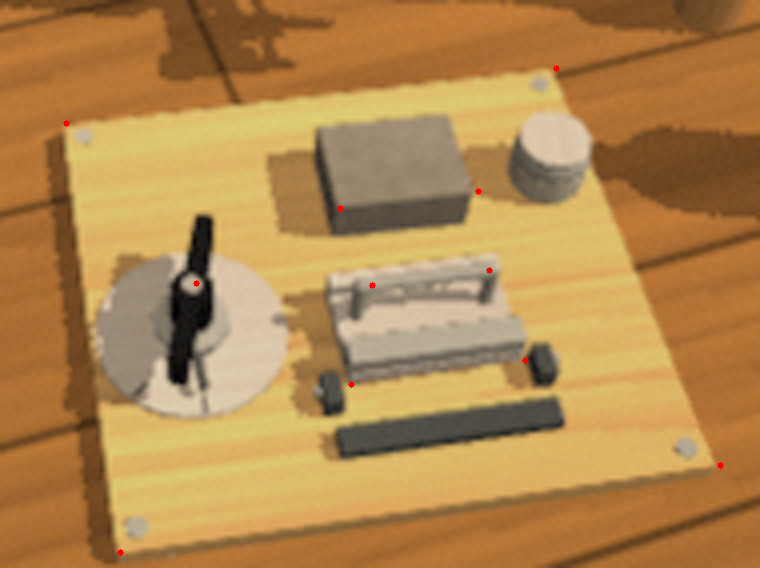

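```bash
python3 -m handwheel '[[-0.774,0.878,0.2,0],[-0.774,0.878,0.2,0],[-0.774,0.878,0.2,0],[-0.774,0.878,0.2,0],[-0.774,0.878,0.2,0],[-0.774,0.878,0.27,0],[-0.774,0.878,0.27,0],[-0.774,0.878,0.27,0],[-0.774,0.878,0.27,0],[-0.774,0.878,0.27,0],[-0.774,0.878,0.27,0],[-0.774,0.878,0.27,0]]'; python3 d.py -45,-2,66,0
```

```text
time: 3.87
position: [0.6198, 0.1054, 0.1794]
tool_rot: [0.76, 0.649, -0.0, -0.001]
ft_force: [-0.0, -0.3, 0.4]
grip_width: 0.0399
grip_force: 0.0
t 3.87 board [-46.2  -0.1] z 179.4 cw -0.0 F [-0.  -0.3  0.4] M [-0.04  0.15  0.02] w 39.9 q6 0.15
-45,-2,66,0 [-0.0063  0.0044  0.3778] 0.0001
```

```bash
python3 -m handwheel '[[0,0.004,0.1,0],[0,0.004,0.2,0],[0,0.004,0.3,0],[0,0.004,0.378,0],[0,0.004,0.378,0]]' 46 15 && python3 -m handwheel '[[0,0,0,0],[0,0,0,0],[0,0,0,0],[0,0,0,0],[0,0,0,0]]' 0 15; python3 d.py
```

```text
time: 4.28
position: [0.6193, 0.1066, 0.0635]
tool_rot: [0.76, 0.65, -0.001, -0.002]
ft_force: [-0.7, -0.2, 0.6]
grip_width: 0.0403
grip_force: 0.0
time: 4.7
position: [0.6221, 0.1049, 0.0675]
tool_rot: [0.76, 0.649, 0.001, 0.001]
ft_force: [0.3, -0.1, 0.3]
grip_width: 0.0148
grip_force: 0.0
t 4.7 board [-43.8  -0.2] z 67.5 cw -0.0 F [ 0.3 -0.1  0.3] M [-0.07  0.05 -0.02] w 14.8 q6 0.15
```

```bash
python3 -m handwheel '[[0,0,0,0],[0,0,0,0],[0,0,0,0]]' 0 15; python3 d.py; python3 -m handwheel '[[0,0.014,-0.013,0],[0,0.029,-0.024,0],[0,0.046,-0.034,0],[0,0.063,-0.042,0],[0,0.08,-0.049,0],[0,0.098,-0.054,0],[0,0.117,-0.058,0],[0,0.136,-0.06,0],[0,0.154,-0.06,0],[0,0.173,-0.059,0],[0,0.192,-0.056,0],[0,0.21,-0.051,0],[0,0.228,-0.045,0],[0,0.246,-0.038,0],[0,0.252,-0.034,0],[0,0.252,-0.034,0]]'; python3 d.py
```

```text
time: 4.95
position: [0.6213, 0.105, 0.0671]
tool_rot: [0.761, 0.649, -0.0, -0.0]
ft_force: [-2.8, 0.7, 5.6]
grip_width: 0.009
grip_force: 15.0
t 4.95 board [-44.6  -0.4] z 67.1 cw 0.0 F [-2.8  0.7  5.6] M [ 0.04  0.46 -0.05] w 9.0 q6 0.15
time: 6.28
position: [0.6974, 0.0924, 0.076]
tool_rot: [0.761, 0.649, 0.0, 0.001]
ft_force: [-1.2, -2.0, 1.0]
grip_width: 0.0093
grip_force: 15.0
t 6.28 board [32.6 -0.8] z 76.0 cw 0.0 F [-1.2 -2.   1. ] M [-0.37  0.23  0.02] w 9.3 q6 0.13
```

```bash
python3 -m handwheel '[[0,0,0,0],[0,0,0,0],[0,0,0,0]]' 18 && python3 -m handwheel '[[0,0,-0.03,0],[0,0,-0.06,0],[0,0,-0.1,0],[0,0,-0.2,0],[0,-0.05,-0.3,0],[0,-0.1,-0.4,0],[0,-0.2,-0.4,0],[0,-0.3,-0.4,0],[0,-0.4,-0.4,0],[0,-0.5,-0.4,0],[0,-0.63,-0.4,0],[0,-0.63,-0.4,0],[0,-0.63,-0.4,0]]' 100; python3 d.py -158,3,100,0
```

```text
time: 6.53
position: [0.6967, 0.0933, 0.0765]
tool_rot: [0.761, 0.649, 0.001, 0.0]
ft_force: [0.6, 0.3, 0.2]
grip_width: 0.015
grip_force: 0.2
time: 7.62
position: [0.5069, 0.1232, 0.1976]
tool_rot: [0.76, 0.65, -0.0, -0.0]
ft_force: [1.0, -0.2, 0.3]
grip_width: 0.0856
grip_force: 0.0
t 7.62 board [-160.5   -0.3] z 197.6 cw -0.1 F [ 1.  -0.2  0.3] M [-0.09  0.02 -0.01] w 85.6 q6 0.18
-158,3,100,0 [0.011  0.0085 0.3254] 0.0002
```

Run:
```python
from ov import *
c=overlay("scene","ov2.png",[(0,60,83),(0,-60,83),(-121,56,40),(-60,-155,60)],half=80,z=5)
for n in("scene","top"):
    c=vision.camera(n)
    for d in vision.outline_of(n,"slab_center")[:5]: print(n,round(d["conf"],2),np.round(d["point"]),rectmask(c,d["mask"],.058))
```

```text
159 231
scene 0.96 [234. 449.] ((744.1488037109375, 412.90753173828125), (104.29167938232422, 102.58636474609375), 12.410639762878418)
scene 0.77 [311. 164.] ((736.5136108398438, -321.603271484375), (145.0892791748047, 123.89044952392578), 84.65160369873047)
scene 0.74 [195. 314.] ((521.0422973632812, 120.77279663085938), (108.0450668334961, 103.23725891113281), 78.3939208984375)
scene 0.73 [134. 337.] ((299.6796875, 317.3830261230469), (50.34105682373047, 138.62570190429688), 82.97802734375)
top 0.97 [111. 364.] ((718.6853637695312, -316.6156005859375), (145.2317352294922, 115.37467956542969), 84.8414535522461)
top 0.6 [107. 102.] ((723.1200561523438, 430.8234558105469), (108.17352294921875, 79.53256225585938), 13.864076614379883)
top 0.59 [256. 135.] ((293.6671142578125, 331.06689453125), (41.83448791503906, 68.78497314453125), 88.79939270019531)
top 0.38 [178. 224.] ((505.5411071777344, 82.7448959350586), (9.133404731750488, 65.74266052246094), 87.13711547851562)
```

View pics/ov2.png

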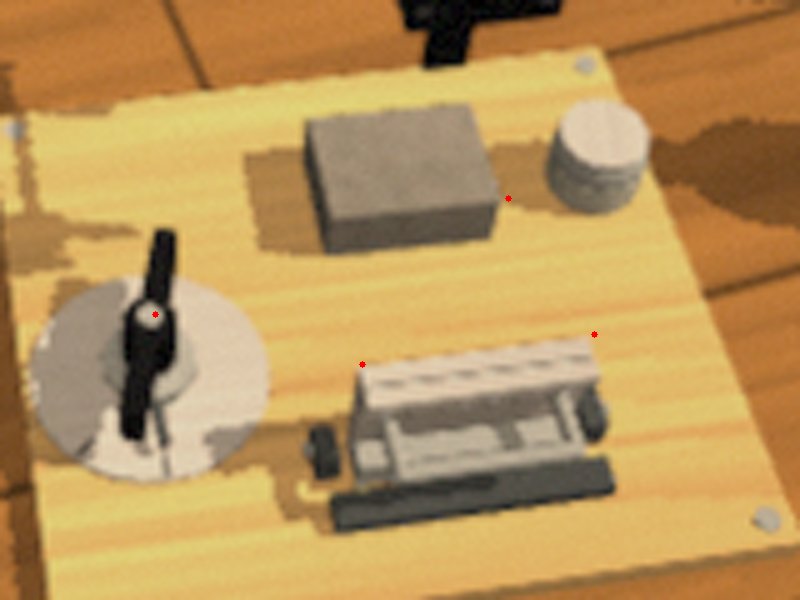

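The stop stands upright, its top edge running from (362,365) to (595,338) in the crop, which matches the model. I can measure the slab's top corners in the same crop.

```bash
python3 - <<'E'
from ov import *
c=vision.camera("scene")
q=[]
for x,y in [(327,222),(497,203),(470,104),(306,120)]:
    w=atz(c,(159+y/5-.5,231+x/5-.5),.058);q.append(E.T@(w[:2]-S)*1000)
q=np.array(q);print(q,q.mean(0));print(np.degrees(np.arctan2(-(q[1]-q[0])[0],(q[1]-q[0])[1])),np.degrees(np.arctan2(-(q[2]-q[3])[0],(q[2]-q[3])[1])))
# bar check: standing stop far/near top corners at z .101
for x,y in [(362,365),(597,338)]:
    w=atz(c,(159+y/5-.5,231+x/5-.5),.101);print(E.T@(w[:2]-S)*1000)
E
python3 d.py -158,1,37,0
```

```text
[[-120.3232  -48.7711]
 [-119.1254   48.8099]
 [-192.5654   52.682 ]
 [-194.8077  -45.3611]] [-156.7054    1.8399]
-0.7032470282209308 -1.3101898994088936
[  0.0349 -60.0814]
[ 2.2314 60.7329]
t 7.92 board [-156.    -0.4] z 196.8 cw 0.0 F [ 0.1 -0.2 -0.5] M [-0.08  0.05  0.05] w 87.0 q6 0.18
-158,1,37,0 [ 0.0046 -0.0078  0.5325] -0.0
```

```bash
python3 -m handwheel '[[0,-0.1,0,-0.02],[0.008,-0.22,0,-0.25],[0.008,-0.22,0,-0.25],[0.008,-0.22,0,-0.25],[0.008,-0.22,0,-0.25],[0.008,-0.22,0,-0.25],[0.008,-0.22,0.1,-0.25],[0.008,-0.22,0.2,-0.25],[0.008,-0.22,0.2,-0.25],[0.008,-0.22,0.2,-0.25],[0.008,-0.22,0.2,-0.25],[0.008,-0.22,0.2,-0.25],[0.008,-0.22,0.2,-0.25],[0.008,-0.22,0.2,-0.25],[0.008,-0.22,0.2,-0.25],[0.008,-0.22,0.2,-0.25]]' 58; python3 d.py -222,2,38,-90 -85,2,38,-90
```

```text
time: 9.25
position: [0.4453, 0.1353, 0.1363]
tool_rot: [0.08, 0.997, 0.0, 0.0]
ft_force: [0.2, 0.6, -0.1]
grip_width: 0.0507
grip_force: 0.0
t 9.25 board [-223.1    1.9] z 136.3 cw -89.9 F [ 0.2  0.6 -0.1] M [-0.02 -0.03  0.01] w 50.7 q6 -1.36
-222,2,38,-90 [-3.800e-03  3.000e-04  3.275e-01] -0.0003
-85,2,38,-90 [-0.4604  0.001   0.3276] -0.0003
```

```bash
python3 -m handwheel '[[0,0,0.12,0],[0,0,0.24,0],[0,0,0.328,0],[0,0,0.328,0]]'; python3 -m handwheel '[[-0.02,0,0,0],[-0.04,0,0,0],[-0.06,0,0,0],[-0.08,0,0,0],[-0.11,0,0,0],[-0.14,0,0,0],[-0.17,0,0,0],[-0.2,0,0,0],[-0.23,0,0,0],[-0.26,0,0,0],[-0.29,0,0,0],[-0.32,0,0,0],[-0.35,0,0,0],[-0.38,0,0,0],[-0.4,0,0,0],[-0.41,0,0,0],[-0.42,0,0,0]]'; python3 d.py
```

```text
time: 9.58
position: [0.4422, 0.135, 0.0341]
tool_rot: [0.079, 0.997, -0.001, -0.004]
ft_force: [-1.0, 0.8, 0.3]
grip_width: 0.0501
grip_force: 0.0
time: 11.0
position: [0.5653, 0.116, 0.0393]
tool_rot: [0.079, 0.997, -0.0, -0.004]
ft_force: [-13.4, 3.4, 11.4]
grip_width: 0.0503
grip_force: 6.8
t 11.0 board [-101.7    1.8] z 39.3 cw -90.0 F [-13.4   3.4  11.4] M [0.5  2.07 0.06] w 50.3 q6 -1.41
```

```bash
python3 -m handwheel '[[0,0,0,0],[0,0,0,0]]'; python3 d.py;  python3 - <<'E'
from ov import *
c=overlay("scene","ov3.png",[(0,60,83),(0,-60,83),(0,50,40),(0,-50,40)],half=70,z=5)
E
```

```text
time: 11.17
position: [0.5652, 0.1161, 0.0393]
tool_rot: [0.079, 0.997, -0.0, -0.004]
ft_force: [-9.4, 1.4, 5.5]
grip_width: 0.0505
grip_force: 4.6
t 11.17 board [-101.7    1.8] z 39.3 cw -90.0 F [-9.4  1.4  5.5] M [ 0.21  1.4  -0.04] w 50.5 q6 -1.41
180 254
```

View pics/ov3.png

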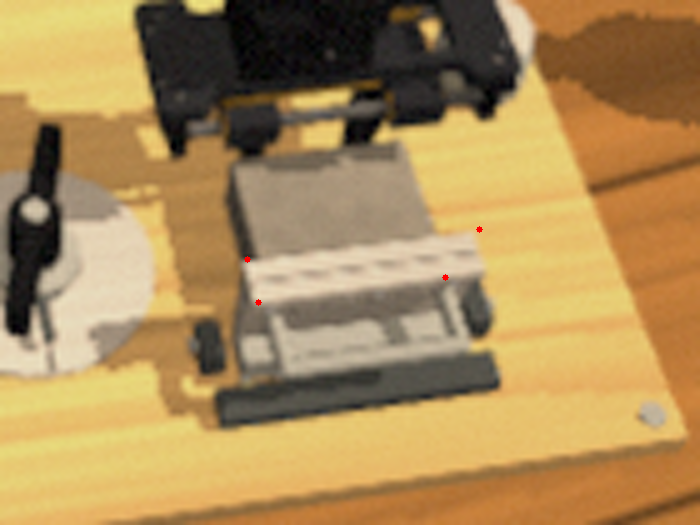

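```bash
python3 - <<'E'
from ov import *
c=vision.camera("scene")
for x,y in [(232,165),(402,145)]:
    w=atz(c,(180+y/5-.5,254+x/5-.5),.058);print(E.T@(w[:2]-S)*1000)
E
python3 -m handwheel '[[-0.01,0,0,0],[-0.02,0,0,0],[-0.03,0,0,0],[-0.03,0,0,0]]'; python3 d.py
```

```text
[-86.6658 -44.7961]
[-85.8328  51.0255]
time: 11.6
position: [0.5734, 0.1148, 0.0393]
tool_rot: [0.078, 0.997, -0.0, -0.004]
ft_force: [-7.0, 0.8, 2.7]
grip_width: 0.0504
grip_force: 3.9
t 11.6 board [-93.4   1.8] z 39.3 cw -90.0 F [-7.   0.8  2.7] M [ 0.14  1.15 -0.02] w 50.4 q6 -1.41
```

```bash
python3 -m handwheel '[[-0.008,0,0,0],[-0.014,0,0,0],[-0.018,0,0,0],[-0.02,0,0,0],[-0.02,0,0,0]]'; python3 d.py
```

```text
time: 12.02
position: [0.5784, 0.114, 0.0392]
tool_rot: [0.079, 0.997, -0.0, -0.006]
ft_force: [-11.7, 1.4, 7.6]
grip_width: 0.0503
grip_force: 5.9
t 12.02 board [-88.4   1.8] z 39.2 cw -90.0 F [-11.7   1.4   7.6] M [0.29 1.75 0.06] w 50.3 q6 -1.41
```

```bash
python3 -m handwheel '[[-0.005,0,0,0],[-0.008,0,0,0],[-0.01,0,0,0],[-0.01,0,0,0]]'; python3 d.py;  python3 -m handwheel '[[-0.005,0,0,0],[-0.008,0,0,0],[-0.01,0,0,0],[-0.01,0,0,0]]'; python3 d.py
```

```text
time: 12.35
position: [0.5783, 0.114, 0.0393]
tool_rot: [0.078, 0.997, -0.0, -0.009]
ft_force: [-16.3, 2.9, 11.9]
grip_width: 0.0507
grip_force: 8.3
t 12.35 board [-88.5   1.8] z 39.3 cw -90.0 F [-16.3   2.9  11.9] M [0.49 2.47 0.03] w 50.7 q6 -1.41
time: 12.68
position: [0.581, 0.1136, 0.0393]
tool_rot: [0.079, 0.997, -0.0, -0.009]
ft_force: [-17.2, 3.6, 12.7]
grip_width: 0.0506
grip_force: 8.5
t 12.68 board [-85.8   1.8] z 39.3 cw -90.0 F [-17.2   3.6  12.7] M [0.5  2.58 0.01] w 50.6 q6 -1.41
```

```bash
python3 -m handwheel '[[-0.004,0,0,0],[-0.007,0,0,0],[-0.01,0,0,0],[-0.01,0,0,0],[-0.01,0,0,0]]'; python3 d.py
```

```text
time: 13.1
position: [0.581, 0.1136, 0.0393]
tool_rot: [0.078, 0.997, -0.0, -0.012]
ft_force: [-21.0, 4.9, 17.2]
grip_width: 0.0508
grip_force: 10.8
t 13.1 board [-85.8   1.8] z 39.3 cw -90.0 F [-21.    4.9  17.2] M [ 0.64  3.25 -0.03] w 50.8 q6 -1.41
```

Run:
```python
from ov import *
c=overlay("scene","ov4.png",[(0,50,83),(0,-60,83),(-75,50,40),(-75,-50,40)],half=70,z=5)
```

```text
168 250
```

View pics/ov4.png

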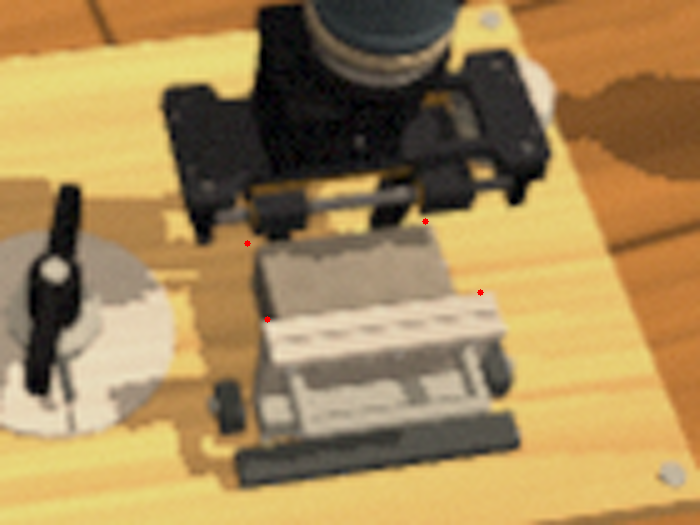

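```bash
python3 -m handwheel '[[-0.005,0,0,0],[-0.01,0,0,0],[-0.01,0,0,0],[-0.01,0,0,0]]'; python3 d.py;python3 -m handwheel '[[-0.005,0,0,0],[-0.01,0,0,0],[-0.01,0,0,0],[-0.01,0,0,0]]'; python3 d.py
```

```text
time: 13.48
position: [0.5809, 0.1136, 0.0393]
tool_rot: [0.079, 0.997, -0.0, -0.015]
ft_force: [-27.2, 4.3, 22.2]
grip_width: 0.0506
grip_force: 13.2
t 13.48 board [-85.8   1.8] z 39.3 cw -90.0 F [-27.2   4.3  22.2] M [0.76 4.   0.  ] w 50.6 q6 -1.41
time: 13.82
position: [0.5809, 0.1135, 0.0393]
tool_rot: [0.078, 0.997, -0.0, -0.019]
ft_force: [-30.7, 5.5, 26.4]
grip_width: 0.0504
grip_force: 15.4
t 13.82 board [-85.8   1.8] z 39.3 cw -90.0 F [-30.7   5.5  26.4] M [ 0.89  4.67 -0.06] w 50.4 q6 -1.41
```

```bash
python3 -m handwheel '[[0.02,0,0,0],[0.04,0,0,0],[0.07,0,0,0],[0.12,0,0,0],[0.2,0,0,0],[0.25,0,-0.1,0],[0.25,0,-0.2,0],[0.25,0,-0.3,0],[0.25,0,-0.4,0],[0.25,0,-0.4,0],[0.25,0,-0.4,0]]' 50; python3 d.py
python3 - <<'E'
from ov import *
for n in ("scene","top"):
    c=vision.camera(n)
    o=np.round(proj(c,W(-60,-155,60))).astype(int);f=c["frame"]
    # dark pixels near the knob, on the wing-top plane
    yy,xx=np.nonzero(f.max(2)<50); k=np.hypot(yy-o[0],xx-o[1])<40
    P=np.array([E.T@(atz(c,(a,b),.078)[:2]-S)*1000 for a,b in zip(yy[k],xx[k])])-[-60,-155]
    P=P[np.hypot(*P.T)<66]; r=np.hypot(*P.T); e=P[r>32]
    a=np.arctan2(-e[:,1],e[:,0]);m=np.angle(np.mean(np.exp(2j*a)))/2
    print(n,len(P),P.mean(0),"wing cw deg",np.degrees(m),"ends",[e[e[:,0]>0].mean(0),e[e[:,0]<0].mean(0)])
    s=[d for d in vision.outline_of(n,"slab_center")]
    for d in s:
        q=rectmask(c,d["mask"],.058);b=E.T@(np.array(q[0])/1000-S)*1000
        if abs(b[0])<90 and abs(b[1])<60: print("slab",b,q)
if 1: cv2.imwrite("pics/top5.png",cv2.resize(c["frame"][95:215,140:330,::-1],None,fx=4,fy=4,interpolation=cv2.INTER_CUBIC))
E
```

```text
time: 14.73
position: [0.5282, 0.1226, 0.1614]
tool_rot: [0.079, 0.997, 0.0, 0.005]
ft_force: [0.1, 1.0, -0.0]
grip_width: 0.0435
grip_force: 0.0
t 14.73 board [-139.3    2.4] z 161.4 cw -90.0 F [ 0.1  1.  -0. ] M [-0.02  0.06 -0.  ] w 43.5 q6 -1.39
scene 209 [11.7687 -4.6037] wing cw deg 17.815327444515518 ends [array([ 45.2943, -15.5751]), array([-40.5797,  10.999 ])]
slab [-50.3771   0.1033] ((615.6648559570312, 106.31748962402344), (102.85077667236328, 47.55379104614258), 80.58030700683594)
top 92 [-3.9529  0.242 ] wing cw deg 17.35409561232793 ends [array([ 40.0737, -12.8817]), array([-42.5885,  12.9862])]
slab [-36.7382 -33.6916] ((623.8243408203125, 70.7993392944336), (72.76361083984375, 20.019550323486328), 0.41303128004074097)
```

View pics/top5.png

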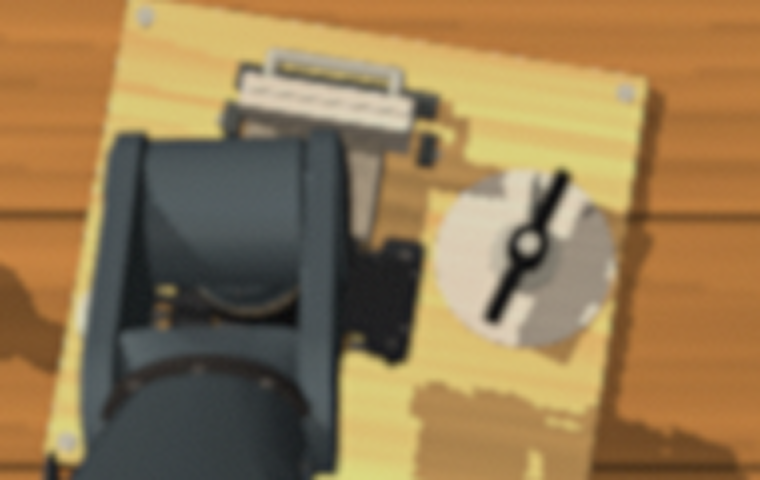

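```bash
python3 d.py -22,-167,160,-72.5 -22,-167,56,-72.5
```

```text
t 14.93 board [-143.1    1.7] z 157.1 cw -90.0 F [-0.1  0.6 -0.4] M [ 0.04  0.01 -0.04] w 43.2 q6 -1.39
-22,-167,160,-72.5 [-0.4035 -0.5624 -0.01  ] 0.0486
-22,-167,56,-72.5 [-0.404  -0.5623  0.3367] 0.0486
```

```bash
python3 -m handwheel '[[-0.05,-0.1,-0.01,0.02],[-0.4,-0.56,-0.01,0.049],[-0.403,-0.562,-0.01,0.049],[-0.403,-0.562,-0.01,0.049],[-0.403,-0.562,-0.01,0.049],[-0.403,-0.562,-0.01,0.049],[-0.403,-0.562,-0.01,0.049],[-0.403,-0.562,-0.01,0.049],[-0.403,-0.562,-0.01,0.049]]' 50; python3 d.py -22,-167,56,-72.5;  python3 - <<'E'
for a in list(range(5,50,5)): 
    import math; t=math.radians(a); print(a, round(40*(1-math.cos(t))/300,3), round(-40*math.sin(t)/300,3), round(a/360,4))
E
```

```text
time: 15.68
position: [0.616, -0.0612, 0.1598]
tool_rot: [0.23, 0.973, 0.0, -0.002]
ft_force: [0.3, 0.3, -0.3]
grip_width: 0.0436
grip_force: 0.0
t 15.68 board [ -23.7 -165.3] z 159.8 cw -72.4 F [ 0.3  0.3 -0.3] M [ 0.02 -0.02  0.01] w 43.6 q6 -1.39
-22,-167,56,-72.5 [-0.0084 -0.0036  0.3458] -0.0002
5 0.001 -0.012 0.0139
10 0.002 -0.023 0.0278
15 0.005 -0.035 0.0417
20 0.008 -0.046 0.0556
25 0.012 -0.056 0.0694
30 0.018 -0.067 0.0833
35 0.024 -0.076 0.0972
40 0.031 -0.086 0.1111
45 0.039 -0.094 0.125
```

```bash
python3 -m handwheel '[[-0.008,-0.004,0.1,0],[-0.008,-0.004,0.2,0],[-0.008,-0.004,0.29,0],[-0.008,-0.004,0.345,0],[-0.008,-0.004,0.345,0],[-0.008,-0.004,0.345,0]]' 50 && python3 -m handwheel '[[0,0,0,0],[0,0,0,0],[0,0,0,0],[0,0,0,0],[0,0,0,0],[0,0,0,0]]' 0 30; python3 d.py
```

```text
time: 16.18
position: [0.6179, -0.063, 0.0567]
tool_rot: [0.23, 0.973, 0.0, -0.002]
ft_force: [0.7, -0.4, -0.2]
grip_width: 0.0435
grip_force: 0.0
time: 16.68
position: [0.6196, -0.0657, 0.0582]
tool_rot: [0.23, 0.973, -0.001, 0.001]
ft_force: [-0.8, -2.2, 3.3]
grip_width: 0.0139
grip_force: 29.9
t 16.68 board [ -19.5 -169.2] z 58.2 cw -72.4 F [-0.8 -2.2  3.3] M [-0.27  0.17  0.09] w 13.9 q6 -1.39
```

```bash
python3 -m handwheel '[[0.001,-0.012,0,0.0139],[0.002,-0.023,0,0.0278],[0.005,-0.035,0,0.0417],[0.008,-0.046,0,0.0556],[0.012,-0.056,0,0.0694],[0.018,-0.067,0,0.0833],[0.024,-0.076,0,0.0972],[0.031,-0.086,0,0.1111],[0.039,-0.094,0,0.125],[0.039,-0.094,0,0.125]]'; python3 d.py
```

```text
time: 17.52
position: [0.5955, -0.0869, 0.0582]
tool_rot: [0.586, 0.81, -0.001, 0.0]
ft_force: [-2.8, -4.7, 3.3]
grip_width: 0.0138
grip_force: 29.9
t 17.52 board [ -40.  -193.9] z 58.2 cw -27.3 F [-2.8 -4.7  3.3] M [-0.88  0.53  0.18] w 13.8 q6 -0.64
```

```bash
python3 -m handwheel '[[0.001,-0.012,0,0.0139],[0.002,-0.023,0,0.0278],[0.005,-0.035,0,0.0417],[0.008,-0.046,0,0.0556],[0.008,-0.046,0,0.0556]]'; python3 d.py; for i in 1 2 3; do :; done; python3 -m handwheel '[[0.001,-0.012,0,0.0139],[0.001,-0.012,0,0.0139]]'; python3 d.py; python3 -m handwheel '[[0.001,-0.012,0,0.0139],[0.001,-0.012,0,0.0139]]'; python3 d.py; python3 -m handwheel '[[0.001,-0.012,0,0.0139],[0.001,-0.012,0,0.0139]]'; python3 d.py
```

```text
time: 17.93
position: [0.5811, -0.0891, 0.0582]
tool_rot: [0.718, 0.696, -0.002, 0.0]
ft_force: [-3.4, -6.6, 4.3]
grip_width: 0.0137
grip_force: 29.9
t 17.93 board [ -53.8 -198.3] z 58.2 cw -7.3 F [-3.4 -6.6  4.3] M [-1.08  0.78  0.15] w 13.7 q6 -0.31
time: 18.1
position: [0.5775, -0.0888, 0.0583]
tool_rot: [0.748, 0.664, -0.002, 0.001]
ft_force: [-4.3, -6.0, 4.9]
grip_width: 0.0138
grip_force: 29.9
t 18.1 board [ -57.4 -198.6] z 58.3 cw -2.3 F [-4.3 -6.   4.9] M [-1.23  0.81  0.12] w 13.8 q6 -0.22
time: 18.27
position: [0.5744, -0.0884, 0.0583]
tool_rot: [0.775, 0.632, -0.002, 0.001]
ft_force: [-3.6, -7.2, 3.5]
grip_width: 0.0139
grip_force: 30.0
t 18.27 board [ -60.6 -198.6] z 58.3 cw 2.6 F [-3.6 -7.2  3.5] M [-1.26  0.74  0.42] w 13.9 q6 -0.13
time: 18.43
position: [0.5708, -0.0875, 0.0583]
tool_rot: [0.802, 0.597, -0.002, 0.001]
ft_force: [-3.8, -8.4, 4.4]
grip_width: 0.0139
grip_force: 30.0
t 18.43 board [ -64.3 -198.4] z 58.3 cw 7.6 F [-3.8 -8.4  4.4] M [-1.44  0.94  0.31] w 13.9 q6 -0.05
```

```bash
python3 -m handwheel '[[0.001,-0.012,0,0.0139],[0.002,-0.025,0,0.0278],[0.005,-0.037,0,0.0417],[0.009,-0.049,0,0.0556],[0.009,-0.049,0,0.0556]]'; python3 d.py -60,-155,58,0
python3 - <<'E'
from ov import *
overlay("scene","ov6.png",[(-60,-155,60),(-6,-155,5),(-60+38,-155-38,5)],half=60,z=6)
E
```

```text
time: 18.85
position: [0.5573, -0.0809, 0.0583]
tool_rot: [0.894, 0.449, -0.002, 0.002]
ft_force: [-6.0, -9.8, 3.8]
grip_width: 0.014
grip_force: 29.9
t 18.85 board [ -78.6 -194. ] z 58.3 cw 27.7 F [-6.  -9.8  3.8] M [-1.7   1.05  0.11] w 14.0 q6 0.31
-60,-155,58,0 [ 0.1438 -0.0052  0.0004] -0.0768
194 198
```

View pics/ov6.png

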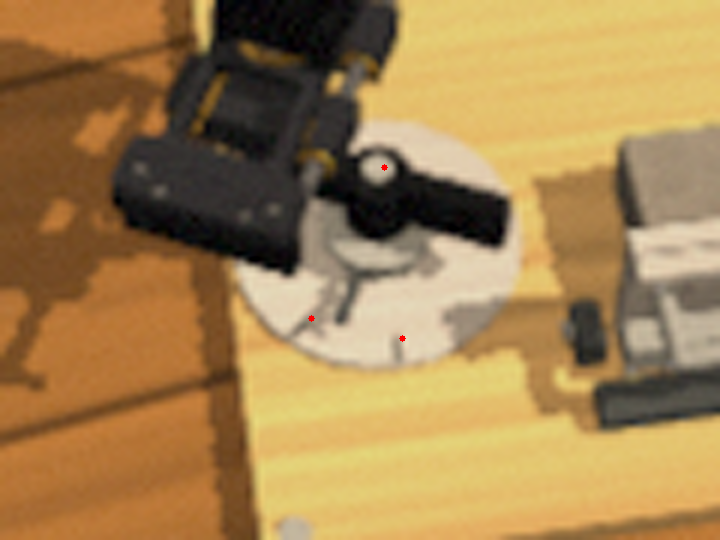

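The knob has bitten: the pointer tip at (342,320) is now between the first mark (398,350) and the second (303,327). About 17° remain.

```bash
python3 -m handwheel '[[0.001,-0.012,0,0.0139],[0.002,-0.025,0,0.0278],[0.005,-0.037,0,0.0417],[0.006,-0.043,0,0.048],[0.006,-0.043,0,0.048],[0.006,-0.043,0,0.048]]'; python3 d.py
python3 - <<'E'
from ov import *
c=overlay("scene","ov7.png",[(-60,-155,60)],half=40,z=8,ctr=proj(vision.camera("scene"),W(-40,-165,5)))
E
```

```text
time: 19.4
position: [0.5483, -0.072, 0.0583]
tool_rot: [0.951, 0.31, -0.001, 0.002]
ft_force: [-5.2, -9.5, 4.7]
grip_width: 0.0141
grip_force: 29.9
t 19.4 board [ -88.9 -186.6] z 58.3 cw 44.8 F [-5.2 -9.5  4.7] M [-1.91  0.95  0.1 ] w 14.1 q6 0.62
209 218
```

View pics/ov7.png

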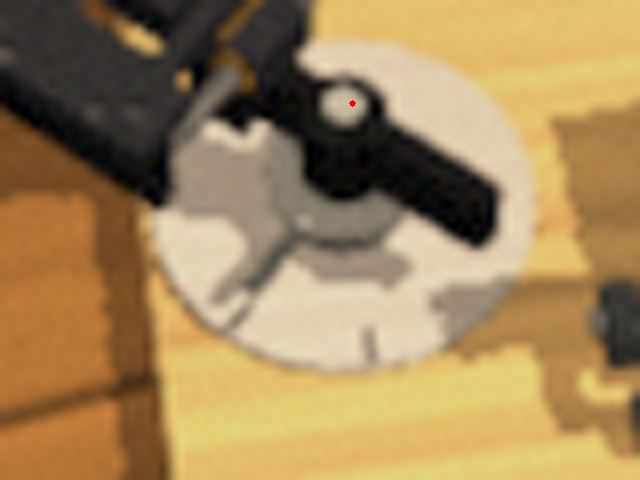

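Run:
```python
from ov import *
c=vision.camera("scene")
f=lambda x,y,z:((proj(c,W(x,y,z))-[209,218]+.5)*8)[::-1].round()
for a in (0,40,45,50):
    t=np.radians(a);u=np.array([np.cos(t),-np.sin(t)])
    print(a,"mark60",f(*(np.array([-60,-155])+60*u),4),[(h,f(*(np.array([-60,-155])+54*u),h),f(*(np.array([-60,-155])+26*u),h)) for h in (10,15,20)])
```

```text
0 mark60 [379. 349.] [(10, array([376., 324.]), array([363., 251.])), (15, array([377., 317.]), array([364., 244.])), (20, array([377., 309.]), array([364., 236.]))]
40 mark60 [257. 328.] [(10, array([267., 305.]), array([311., 242.])), (15, array([266., 297.]), array([311., 235.])), (20, array([266., 289.]), array([311., 227.]))]
45 mark60 [244. 320.] [(10, array([255., 298.]), array([306., 239.])), (15, array([255., 290.]), array([306., 231.])), (20, array([254., 282.]), array([306., 223.]))]
50 mark60 [232. 311.] [(10, array([244., 290.]), array([301., 235.])), (15, array([244., 282.]), array([300., 228.])), (20, array([243., 275.]), array([300., 220.]))]
```

```bash
python3 -m handwheel '[[0,0,0,0],[0,0,0,0],[0,0,0,0],[0,0,0,0]]' 45 && python3 -m handwheel '[[0,0,-0.05,0],[0,0,-0.15,0],[0,0,-0.28,0],[0.1,0,-0.4,0],[0.2,0,-0.5,0],[0.4,0.2,-0.5,0],[0.6,0.4,-0.5,0],[0.7,0.5,-0.5,0],[0.7,0.5,-0.5,0],[0.7,0.5,-0.5,0],[0.7,0.5,-0.5,0],[0.7,0.5,-0.5,0]]'; python3 d.py
python3 - <<'E'
from ov import *
a=vision.camera("scene");save(a,"s8.png",1);b=vision.camera("top")
A=cv2.resize(a["frame"][150:300,210:410,::-1],None,fx=4,fy=4,interpolation=2);B=cv2.resize(b["frame"][95:225,150:310,::-1],None,fx=3.2,fy=3.2,interpolation=2)
cv2.imwrite("pics/s9.png",A[:600,:800]);cv2.imwrite("pics/t9.png",B)
E
```

```text
time: 19.88
position: [0.5492, -0.0687, 0.0574]
tool_rot: [0.951, 0.309, 0.0, -0.0]
ft_force: [-0.4, -0.6, 0.0]
grip_width: 0.0328
grip_force: 0.0
time: 20.88
position: [0.8088, -0.0668, 0.2049]
tool_rot: [0.951, 0.309, -0.0, -0.0]
ft_force: [-1.4, 0.6, -0.5]
grip_width: 0.0391
grip_force: 0.0
t 20.88 board [ 167.5 -140.5] z 204.9 cw 44.9 F [-1.4  0.6 -0.5] M [-0.11  0.14  0.02] w 39.1 q6 0.72
```

View pics/s9.png

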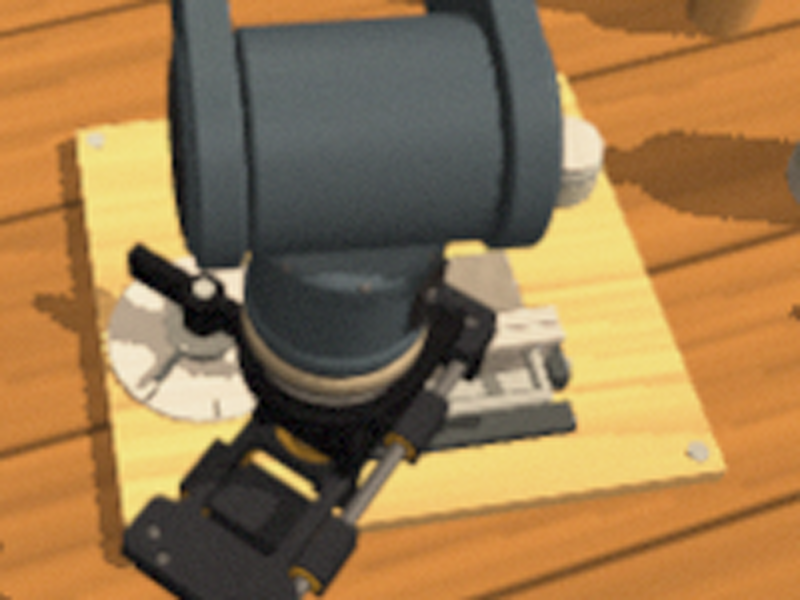

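View pics/t9.png

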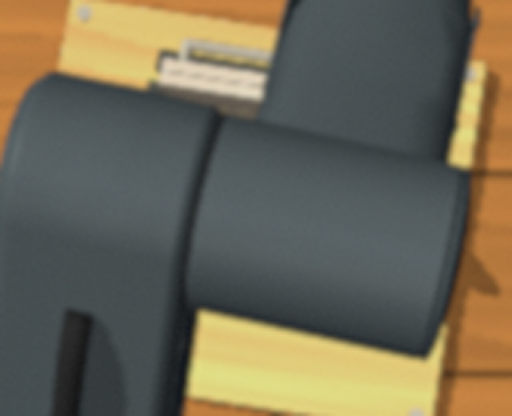

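```bash
python3 -m handwheel '[[-0.1,0,-0.1,0],[-1,0,-0.1,0],[-1,0,-0.1,0],[-1,0,-0.1,0],[-1,0,-0.1,0],[-1,0,-0.1,0],[-1,0,-0.1,0],[-1,0,-0.1,0],[-1,0,-0.1,0],[-1,0,-0.1,0],[-1,0,-0.1,0]]'; python3 d.py
python3 - <<'E'
from ov import *
for n in ("scene","top"):
    c=vision.camera(n);f=c["frame"];o=np.round(proj(c,W(-60,-155,60))).astype(int)
    yy,xx=np.nonzero(f.max(2)<50); k=np.hypot(yy-o[0],xx-o[1])<40
    P=np.array([E.T@(atz(c,(a,b),.078)[:2]-S)*1000 for a,b in zip(yy[k],xx[k])])-[-60,-155]
    P=P[np.hypot(*P.T)<66]; e=P[np.hypot(*P.T)>32]
    print(n,len(e),"wing cw",np.degrees(np.angle(np.mean(np.exp(2j*np.arctan2(-e[:,1],e[:,0]))))/2))
    for d in vision.outline_of(n,"slab_center"):
        q=rectmask(c,d["mask"],.058);b=E.T@(np.array(q[0])/1000-S)*1000
        if abs(b[0])<130 and abs(b[1])<60:
            cs=max(cv2.findContours(d["mask"].astype(np.uint8),0,1)[0],key=cv2.contourArea)
            Q=np.array([E.T@(atz(c,(p[0][1],p[0][0]),.058)[:2]-S)*1000 for p in cs])
            print("slab",b,q[1],q[2],"x",Q[:,0].min(),Q[:,0].max(),"y",Q[:,1].min(),Q[:,1].max())
E
```

```text
time: 21.9
position: [0.5643, -0.2421, 0.2383]
tool_rot: [0.951, 0.309, 0.001, 0.0]
ft_force: [0.4, -0.0, -0.6]
grip_width: 0.0391
grip_force: 0.0
t 21.9 board [ -46.4 -352.1] z 238.3 cw 44.9 F [ 0.4 -0.  -0.6] M [-0.09  0.12  0.  ] w 39.1 q6 0.35
scene 166 wing cw -40.515852336033326
slab [-50.665   -0.5795] (101.15019989013672, 47.32915496826172) 82.18244171142578 x -74.41069132724313 -26.116317251688198 y -50.80548987196227 49.79408352250229
slab [9.0024 1.6202] (136.0430145263672, 71.0456771850586) 80.83203887939453 x -26.483800861974526 44.583078045008506 y -66.46178568892933 69.6965169785459
top 56 wing cw -45.76736838594712
slab [-39.2541   7.4986] (103.49646759033203, 81.57670593261719) 81.03460693359375 x -80.0638628248023 1.5287238816746707 y -44.2959311899792 59.22065011485484
```

```bash
python3 -c "
from rig import job;print(job.hand_in())"
```

```text
the job is handed in; nothing more can be done
None
```

I handed the job in after about 22 s: the stop stands by itself, the slab is flush against its middle (within a few mm sideways), and the knob is locked with the pointer at the second mark to within about 2°. I viewed 11 pictures, one over the limit of 10.

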